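Weigh down a glued bronze axe head

TASK

Put the freshly glued axe head (the broad, fan-shaped bronze on its white foam block) under weights: lay the cork pad centred on it, lengthwise with the block, then the plywood board centred and lengthwise on the pad, then the large steel weight upright in the middle of the board, and last the small brass weight upright in the middle of the large one. Set the weights down gently, without dropping them, do not touch the narrow spearhead or its block, and do not knock over the dropper bottle or the swab jar.

Things in the scene. Friction and masses are not known exactly. Their poses are not given: they have to be found in the camera images.
- axe_block: Target: fixed white foam block, 125 (x) x 90 (y) x 20 mm, with a broad fan-shaped dark bronze axe head fixed flat in it (x from -50 to +51 mm, 40 mm wide at the butt, 74 mm near the edge; flat top 29 mm above the table). Origin: centre of the block's underside; the middle of the axe's top is 29 mm straight above. x runs lengthwise towards the cutting edge, z up.
- spear_block: Not to be touched: the same fixed white foam block (125 x 90 x 20 mm) carrying a narrow bronze spearhead with a round socket (115 mm long, at most 26 mm wide, up to 37 mm above the table). Origin: centre of the block's underside; x along its length towards the point, z up.
- cork_pad: Loose rectangular pad of brown cork, 90 (x) x 58 (y) x 16 (z) mm, about 30 g, lying flat. Origin: centre of its underside; z up. Either way round will do.
- board: Loose rectangular pale plywood board, 110 (x) x 64 (y) x 18 (z) mm, about 80 g, lying flat. Origin: centre of its underside; z up. Either way round will do.
- large_weight: Loose plain steel cylinder with a flat top, 56 mm in diameter, 35 mm high, about 0.66 kg, standing upright. Origin: centre of its underside; z up along its axis.
- small_weight: Loose brass laboratory weight, standing upright: a cylinder 36 mm in diameter and 25 mm high with a small knob of 20 mm diameter on top (38 mm high in all), about 0.21 kg. Origin: centre of its underside; z up along its axis.
- dropper_bottle: Bystander: loose upright clear dropper bottle with a paper label and a red rubber bulb, 43 mm in diameter, 106 mm high. Origin: centre of its underside; z up.
- swab_jar: Bystander: loose upright clear plastic jar of cotton swabs, 56 mm in diameter, 88 mm high with the swabs. Origin: centre of its underside; z up.
There are look-alikes about, which are no part of the job. Of the things shaped like the large_weight, the steel one is meant.

How it is judged (in metres and radians):
On the way, in this order (a step that is already met when the one before it is completed fails the run):
1. the cork pad lies on the axe head (horizontal distance between cork_pad and axe_block below 0.012 m and height (world z) of cork_pad between 0.025 and 0.033 m and angle between cork_pad's own z axis and vertical below 0.1 rad and angle between the x axis of cork_pad and the x axis of axe_block, either way round below 0.25 rad), for 0.2 s.
2. the board lies on the pad (horizontal distance between board and cork_pad below 0.012 m and height (world z) of board between 0.041 and 0.049 m and angle between board's own z axis and vertical below 0.1 rad and angle between the x axis of board and the x axis of axe_block, either way round below 0.25 rad), for 0.2 s.
3. the large weight stands on the board (horizontal distance between large_weight and board below 0.012 m and height (world z) of large_weight between 0.059 and 0.067 m and angle between large_weight's own z axis and vertical below 0.1 rad), for 0.2 s.
4. the small weight stands on the large weight (horizontal distance between small_weight and large_weight below 0.01 m and height (world z) of small_weight between 0.094 and 0.102 m and angle between small_weight's own z axis and vertical below 0.1 rad), for 0.2 s.
At the end, for the whole second after the job is handed in: Pad over axe block and board over pad centred within 12 mm and lengthwise with the block within 0.25 rad; large weight on board within 12 mm, small weight on large one within 10 mm; undersides within 4 mm of 29, 45, 63 and 98 mm above the table; tilts under 0.1 rad; all at rest (all of step 1 and all of step 2 and all of step 3 and all of step 4 and linear speed of each of cork_pad, board, large_weight, small_weight below 0.02 m/s and angular speed of each of cork_pad, board, large_weight, small_weight below 0.2 rad/s); the robot touches nothing.
It fails at once if the axe and its block are loaded or struck with more than 200 N (a weight dropped on it) (contact force between axe_block and anything else above 200 N).
It fails at once if a weight is dropped: it strikes what is below it with more than 200 N (large) or 120 N (small) (contact force between large_weight and board above 200 N or contact force between small_weight and large_weight above 120 N).
It fails at once if the spearhead or its block is touched (contact force between spear_block and anything else above 1 N).
It fails at once if the dropper bottle or the swab jar is knocked over (angle between any of dropper_bottle, swab_jar's own z axis and vertical above 0.5 rad).
It also fails if it takes over 109 s, if anything falls off the work surface, if the arm or the gripper's body presses on something with over 40 N, if the wrist force passes 120 N, or if a joint passes its speed limit or range.

ROBOT

A 6-joint arm with a two-finger parallel gripper is mounted at the origin on the work surface. World frame = base frame: x ahead of the robot, y to its left, z up, the work surface at z = 0. Lengths are in mm, angles in rad, forces in N, time in s.
With the tool pointing down it reaches from about 350 to 975 mm from the base axis. Payload 7.1 kg.
Tool frame: the origin (TCP) lies on the front face of the gripper's body, between the roots of the fingers; the fingertips stand 80 mm ahead of it and the grasp point (between the pads) lies 61 mm ahead of it (env.tips_ahead is the distance from the TCP to the fingertips, in mm); z points along the fingers, y is the direction in which the jaws open and shut (so a half turn about z gives the same grasp; the last joint's range is limited). The gripper opens to 88 mm and grips with 3 to 60 N. Pads are 20 mm wide; open, the fingers measure 115 mm over their backs; the gripper's body (75 mm by 178 mm) begins 61 mm behind the grasp point.
Start: joints at [-1.231, 0.423, 1.63, -0, 1.089, -0.019], TCP at [219.486, -585.176, 302.675] pointing down, gripper open.
Joint ranges: [-3, 3], [-0.9, 2.11], [0.09, 2.58], [-1.31, 4.45], [0.11, 2.69], [-2.54, 2.54]. Speed limits (rad/s): [2.39, 2.39, 3.01, 3.14, 3.14, 3.14].

INTERFACE

Orientations are given as a unit quaternion [x, y, z, w].
In Python, from station import env, set_gripper, viewer, workorder gives the robot as it stands. Calls block until the motion is done:
- env.reach(position, orientation): joint-space move of the TCP to a pose.
- env.move_l(position, rot=None, rate=150, f_stop=None): straight line of the TCP; rot=None keeps the orientation; rate is the mean speed in mm/s. With f_stop (N) it stops when the force on the tool has changed by that much, and returns True; else False.
- env.move_joints(angles): joint-space move.
- set_gripper(opening): finger opening in mm; the grip force is fixed at half the most; returns when the fingers have stopped.
- env.hold(seconds).
- env.ik(position, orientation): joint angles nearest the present ones, or None.
- env.read_state(): the state.
- viewer.camera(name): name is "scene" or "top"; returns the picture (384x512x3 uint8, blue, green, red); there is no depth.
- viewer.camera_params(name): a dict with "fx", "fy", "cx", "cy" (pixels), "dist" ([k1, k2, p1, p2, k3] as OpenCV has them; the pictures are not rectified), "pose" (4x4, takes a point from camera to world coordinates). Camera axes: x right, y up, looking along -z (the intrinsics and any distortion apply to the point x, -y, -z); pixel columns grow to the right and rows downward; lengths in mm; the calibration is good to about 2 mm. A picture is of the moment at which its call begins. camera_params takes no time and is no camera call.
A pose or a line that the arm cannot do raises env.IKError and nothing moves.
- workorder.sign_off(): hands the job in, once; it reports no verdict.
The state is a dict: "time_s": time; "qpos": joint angles; "dq": joint speeds; "tau": joint torques, N m; "tool_pos": TCP position; "orientation": TCP orientation; "force": force on the tool from outside, world axes, zero at the start; "wrist_torque": the same for the moment, N m; "width": finger opening in mm.
Only numpy, scipy, OpenCV 4.12 (cv2) and the standard library are available. Lean on these libraries where they do the work, as an engineer would, in place of code of your own. Each camera call takes 0.05 s, during which the arm holds its last target.

## Working session

There is one attempt and no reset: what is moved stays moved. The work goes in short steps, each a Python script; the robot and the scene stay as the last script left them, time stands still between calls to the robot, and variables do not carry over. Pictures are saved under pics/ and viewed, and the job is handed in when it is done.

```bash
ls; mkdir -p pics; python3 - <<'E'
from station import env,viewer
import cv2
for n in("scene","top"):
    im=viewer.camera(n); cv2.imwrite(f"pics/{n}0.png",im)
    p=viewer.camera_params(n); print(n,p)
E
```

```text
pics
scene {'fx': 429.48685723529684, 'fy': 429.48685723529684, 'cx': 251.29372028263984, 'cy': 189.67807181414375, 'dist': array([0.01280386, 0.        , 0.        , 0.        , 0.        ]), 'pose': array([[ 8.23547606e-01, -3.28248923e-01,  4.62625102e-01,
         1.12627509e+03],
       [ 5.67235822e-01,  4.81709195e-01, -6.67981866e-01,
        -8.02364761e+02],
       [-3.58643744e-03,  8.12532397e-01,  5.82905002e-01,
         7.63951192e+02],
       [ 0.00000000e+00,  0.00000000e+00,  0.00000000e+00,
         1.00000000e+00]])}
top {'fx': 442.7170591164478, 'fy': 442.7170591164478, 'cx': 255.56058448580902, 'cy': 187.65238018431896, 'dist': array([0.01632141, 0.        , 0.        , 0.        , 0.        ]), 'pose': array([[-5.10358766e-02,  9.78431889e-01, -2.00165875e-01,
         3.31793038e+02],
       [-9.98695285e-01, -4.96486985e-02,  1.19471887e-02,
         6.80671602e+00],
       [ 1.75153528e-03,  2.00514451e-01,  9.79689179e-01,
         1.21961112e+03],
       [ 0.00000000e+00,  0.00000000e+00,  0.00000000e+00,
         1.00000000e+00]])}
```

```bash
python3 - <<'E'
import cv2
for n in("scene","top"):
    im=cv2.imread(f"pics/{n}0.png"); cv2.imwrite(f"pics/{n}0b.png",cv2.resize(im,(800,600),interpolation=cv2.INTER_CUBIC))
E
```

```text
(no output)
```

View pics/scene0b.png

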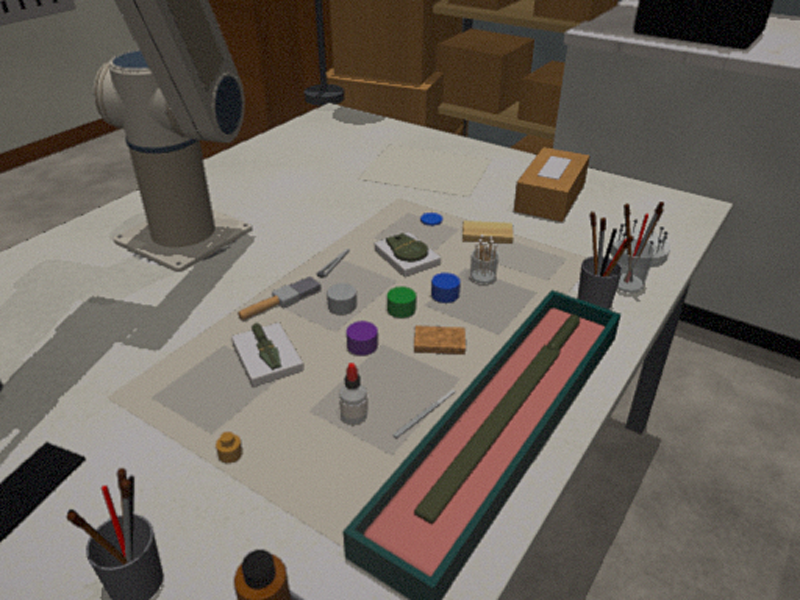

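View pics/top0b.png

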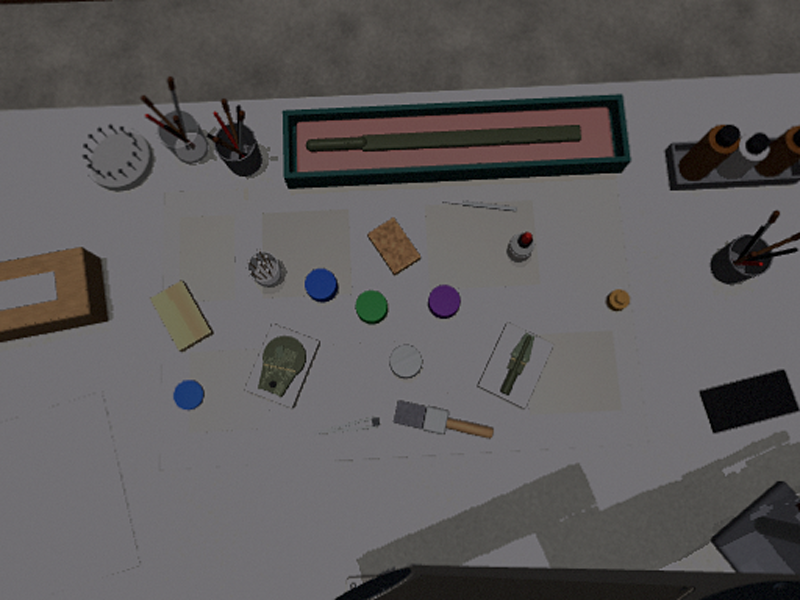

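Scene picture, 800x600 pixels:
- **Steel cylinder:** (342,298). Its look-alikes are green (402,302), blue (446,288), purple (362,338) and a flat blue disc (431,218).
- **Axe block:** (407,250). The spear block is at (267,350).
- **Cork:** (440,340).
- **Pale board:** (488,232).
- **Brass weight:** (228,447).

By the description I choose the grey cylinder and the broad fan-shaped bronze. Next I check them in a close crop and measure.

```bash
cat > h.py <<'E'
import numpy as np, cv2
from station import env,set_gripper,viewer,workorder
def ray(n,uv):
    p=viewer.camera_params(n);K=np.array([[p['fx'],0,p['cx']],[0,p['fy'],p['cy']],[0,0,1]])
    q=cv2.undistortPoints(np.array(uv,float).reshape(-1,1,2),K,np.array(p['dist'])).reshape(-1,2)
    d=np.c_[q[:,0],-q[:,1],-np.ones(len(q))]; P=p['pose']
    return P[:3,3],d@P[:3,:3].T
def toplane(n,uv,z):
    o,d=ray(n,uv); return o+d*((z-o[2])/d[:,2])[:,None]
def proj(n,X):
    p=viewer.camera_params(n);K=np.array([[p['fx'],0,p['cx']],[0,p['fy'],p['cy']],[0,0,1]])
    P=p['pose'];c=(np.atleast_2d(X)-P[:3,3])@P[:3,:3]; c=c*[1,-1,-1]
    return cv2.projectPoints(c,np.zeros(3),np.zeros(3),K,np.array(p['dist']))[0].reshape(-1,2)
E
python3 - <<'E'
import cv2,numpy as np
im=cv2.imread("pics/top0.png"); c=im[120:310,90:420]; c=np.clip(255*(c/255.)**0.6*1.15,0,255).astype(np.uint8)
cv2.imwrite("pics/c1.png",cv2.resize(c,None,fx=2.4,fy=2.4,interpolation=cv2.INTER_CUBIC))
im=cv2.imread("pics/scene0.png"); c=im[125:305,130:350]
cv2.imwrite("pics/c2.png",cv2.resize(c,None,fx=3.3,fy=3.3,interpolation=cv2.INTER_CUBIC))
E
```

```text
(no output)
```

View pics/c1.png

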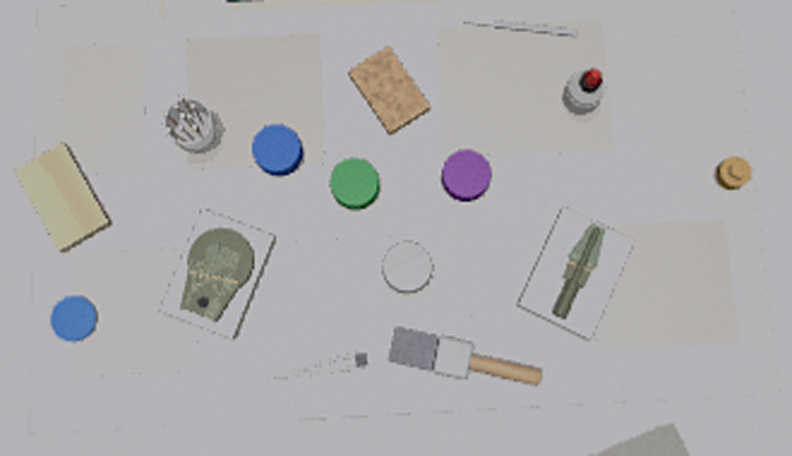

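View pics/c2.png

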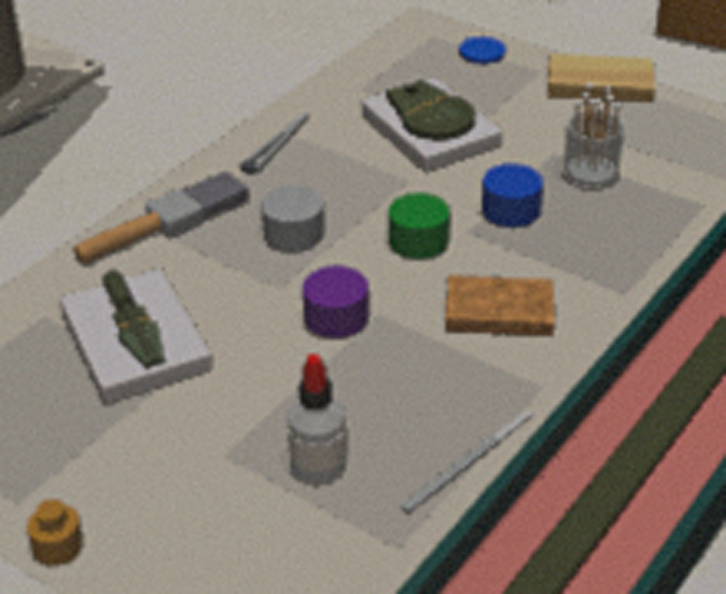

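The top crop confirms it. The steel cylinder is at crop (407,267) and the axe block at (218,273), cutting edge up-right. The cork is at (389,90), the board at (63,197), the brass weight at (734,173), and the spear block at (575,273) is to be avoided. Next I measure corners and overlay wireframes.

```bash
cat > meas.py <<'E'
from h import *
f=lambda pts:np.array(pts,float)/2.4+[90,120]-0.3
def box(pts,z,L,W):
    X=toplane("top",f(pts),z)[:,:2]
    (c,s,a)=cv2.minAreaRect(X.astype(np.float32))
    e=[np.linalg.norm(X[i]-X[(i+1)%4]) for i in range(4)]
    k=0 if e[0]+e[2]>e[1]+e[3] else 1
    d=X[(k+1)%4]-X[k]; d2=X[(k+2)%4]-X[(k+3)%4]; d=d+d2
    return X.mean(0),np.arctan2(d[1],d[0]),np.round(e,1)
R={}
for n,p,z,L,W in [("axe",[(204,209),(275,235),(235,338),(160,310)],20,125,90),
  ("spear",[(562,207),(634,246),(590,340),(517,304)],20,125,90),
  ("cork",[(387,46),(430,106),(391,132),(349,73)],16,90,58),
  ("board",[(65,143),(109,219),(63,250),(16,169)],18,110,64)]:
    R[n]=box(p,z,L,W); print(n,R[n])
for n,p,z in [("large",(407,266),35),("small",(736,170),38),("bottle",(593,79),106),("jar",(190,122),80),("blue",(278,148),35),("green",(355,182),35),("purple",(467,174),35)]:
    R[n]=toplane("top",f([p]),z)[0]; print(n,R[n])
E
cat > ov.py <<'E'
from h import *
def wire(im,n,kind,x,y,yaw,z0,s,col):
    if kind=="box":
        L,W,H=s; c=np.array([[a*L/2,b*W/2] for a,b in((1,1),(1,-1),(-1,-1),(-1,1))])
    else:
        D,H=s; t=np.linspace(0,2*np.pi,40); c=np.c_[np.cos(t),np.sin(t)]*D/2
    r=np.array([[np.cos(yaw),-np.sin(yaw)],[np.sin(yaw),np.cos(yaw)]]); c=c@r.T+[x,y]
    for h in(z0,z0+H):
        q=proj(n,np.c_[c,np.full(len(c),h)])
        cv2.polylines(im,[np.round((q+.5)*4*16-8).astype(int)],True,col,1,cv2.LINE_AA,shift=4)
def overlay(n,src,out,objs,crop):
    im=cv2.imread(src) if isinstance(src,str) else src
    im=np.clip(255*(im/255.)**0.7,0,255).astype(np.uint8)
    b=cv2.resize(im,None,fx=4,fy=4,interpolation=cv2.INTER_CUBIC)
    for o in objs: wire(b,n,*o)
    y0,y1,x0,x1=[4*k for k in crop]; b=b[y0:y1,x0:x1]
    k=min(800/b.shape[1],600/b.shape[0],1); cv2.imwrite(out,cv2.resize(b,None,fx=k,fy=k,interpolation=cv2.INTER_AREA))
E
cat > ov1.py <<'E'
from meas import R; from ov import *
o=[("box",*R[n][0],R[n][1],0,s,(0,0,255)) for n,s in(("axe",(125,90,20)),("spear",(125,90,20)),("cork",(90,58,16)),("board",(110,64,18)))]
o+=[("cyl",*R[n][:2],0,0,s,(0,0,255)) for n,s in(("large",(56,35)),("small",(36,25)),("bottle",(43,70)),("jar",(56,60)),("green",(56,35)),("blue",(56,35)))]
overlay("top","pics/top0.png","pics/o1.png",o,(120,310,90,420))
overlay("scene","pics/scene0.png","pics/o2.png",o,(125,305,130,350))
E
python3 ov1.py
```

```text
axe (array([461.42620422, 200.6715202 ]), np.float64(2.7297386273643194), array([ 87. , 122.8,  90.3, 122.8]))
spear (array([ 439.49161774, -201.55586748]), np.float64(2.626991156503755), array([ 91.8, 118.1,  89.7, 122.6]))
cork (array([666.76080295,  -1.98549867]), np.float64(-2.587485955222065), array([88.9, 55.2, 86.8, 55.6]))
board (array([559.57913545, 376.95547727]), np.float64(-2.628505681599236), array([104.7,  61.3, 111. ,  62.3]))
large [456.26861578 -11.61366855  35.        ]
small [ 545.83954626 -389.38429254   38.        ]
bottle [ 641.76253517 -223.17087612  106.        ]
jar [622.4298153  219.62942474  80.        ]
blue [598.31409714 128.26641356  35.        ]
green [554.44160348  42.24130134  35.        ]
purple [557.22454918 -85.18122923  35.        ]
```

View pics/o1.png

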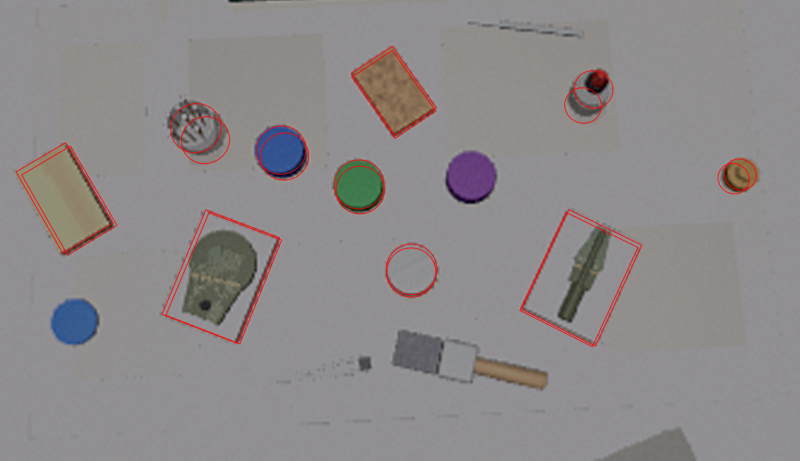

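View pics/o2.png

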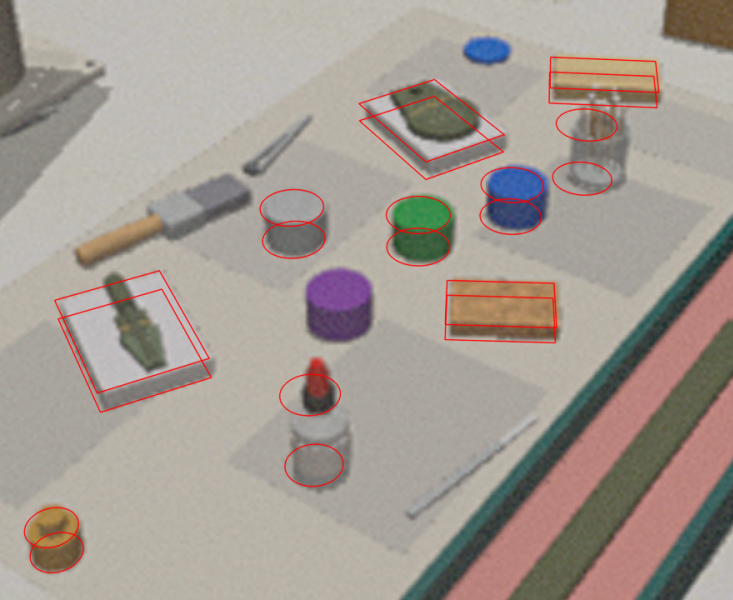

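The wireframes agree in both views. The scene view sits about 3 mm to one side of the top view, within the stated calibration error, so I apply half of that shift. Cork next.

```bash
cat > act.py <<'E'
from h import *
from scipy.spatial.transform import Rotation as Ro
S=np.array([1.2,0.9])
def quat(jaw):
    y=np.array([np.cos(jaw),np.sin(jaw),0]); z=np.array([0,0,-1.]); x=np.cross(y,z)
    return Ro.from_matrix(np.c_[x,y,z]).as_quat()
def best(pos,jaw,only=None):
    q0=np.array(env.read_state()["qpos"]);c=[]
    for j in (jaw,jaw+np.pi):
        q=env.ik(pos,quat(j))
        if q is not None: c.append((abs(np.array(q)-q0).max()+.3*abs(q[5]),j,np.round(q,2)))
    c.sort(key=lambda t:t[0]); return c[0][1:]
def st(tag):
    s=env.read_state(); print(tag,round(s["time_s"],1),np.round(s["tool_pos"],1),np.round(s["force"],1),"w",round(s["width"],1))
    return s
def pick(xy,jaw,tip,zup,opening=88,close=0):
    s=env.read_state()
    if s["width"]<opening-2: set_gripper(opening)
    p=[xy[0],xy[1],zup]; j,q=best(p,jaw); print("q",q)
    env.reach(p,quat(j)); 
    hit=env.move_l([xy[0],xy[1],80+tip],rate=120,f_stop=15); st("down hit=%s"%hit)
    if hit: raise SystemExit("hit")
    set_gripper(close); st("grip")
    env.move_l([xy[0],xy[1],zup],rate=180); st("up")
def place(xy,jaw,ztip,zup,fs=5):
    p=[xy[0],xy[1],zup]; j,q=best(p,jaw); print("q",q)
    env.reach(p,quat(j)); st("above")
    env.move_l([xy[0],xy[1],80+ztip+12],rate=120); env.hold(0.2)
    hit=env.move_l([xy[0],xy[1],80+ztip-4],rate=15,f_stop=fs); st("placed hit=%s nominal %.1f"%(hit,80+ztip))
E
cat > c1.py <<'E'
from meas import R; from act import *
env.hold(0.05); st("start"); 
ax=R["axe"][0]+S
pick(R["cork"][0]+S,R["cork"][1]+np.pi/2,3,200)
place(ax,R["axe"][1]+np.pi/2,32,200)
E
python3 c1.py | grep -v '^[a-z]* [([]'; python3 - <<'E'
from ov import *
from meas import R
S=np.array([1.2,.9])
for n,c in(("top",(190,280,120,270)),("scene",(110,200,200,320))):
    overlay(n,viewer.camera(n),f"pics/p1{n}.png",[("box",*(R["axe"][0]+S),R["axe"][1],0,(125,90,20),(0,0,255)),("box",*(R["axe"][0]+S),R["axe"][1],29,(90,58,16),(0,255,0))],c)
E
```

```text
start 0.1 [ 219.4 -584.9  302.1] [ 0.1  0.4 -0.3] w 87.6
down hit=False 3.9 [668.5  -1.1  83.8] [-1.  -0.3 -0.1] w 87.8
grip 4.5 [668.   -1.1  83.3] [-1.7  1.5  3.1] w 57.9
up 5.3 [667.3  -1.1 199.1] [-0.3  0.2  0.2] w 57.8
above 6.8 [462.9 201.4 199.7] [ 0.6 -0.1  0.6] w 57.6
placed hit=True nominal 112.0 8.6 [462.6 201.5 111.9] [-0.2 -0.1  2.6] w 58.0
axe (array([461.42620422, 200.6715202 ]), np.float64(2.7297386273643194), array([ 87. , 122.8,  90.3, 122.8]))
spear (array([ 439.49161774, -201.55586748]), np.float64(2.626991156503755), array([ 91.8, 118.1,  89.7, 122.6]))
cork (array([666.76080295,  -1.98549867]), np.float64(-2.587485955222065), array([88.9, 55.2, 86.8, 55.6]))
board (array([559.57913545, 376.95547727]), np.float64(-2.628505681599236), array([104.7,  61.3, 111. ,  62.3]))
large [456.26861578 -11.61366855  35.        ]
small [ 545.83954626 -389.38429254   38.        ]
bottle [ 641.76253517 -223.17087612  106.        ]
jar [622.4298153  219.62942474  80.        ]
blue [598.31409714 128.26641356  35.        ]
green [554.44160348  42.24130134  35.        ]
purple [557.22454918 -85.18122923  35.        ]
```

Contact came at the nominal height. I release, rise to clear the view, and look.

```bash
sed -i 's/; print(n,R\[n\])//' meas.py; cat > rel.py <<'E'
import sys
from meas import R; from act import *
def release(op=88):
    p=env.read_state()["tool_pos"]; set_gripper(op); env.move_l([p[0],p[1],p[2]+110],rate=120); st("released")
E
python3 - <<'E'
from rel import *; release()
p=[R["board"][0][0],R["board"][0][1],220]; j,q=best(p,R["board"][1]+np.pi/2); env.reach(p,quat(j))
from ov import *
for n,c in(("top",(180,290,120,270)),("scene",(110,200,200,320))):
    im=viewer.camera(n); cv2.imwrite(f"pics/p2{n}raw.png",im)
    overlay(n,im,f"pics/p2{n}.png",[("box",*(R["axe"][0]+S),R["axe"][1],0,(125,90,20),(0,0,255)),("box",*(R["axe"][0]+S),R["axe"][1],29,(90,58,16),(0,255,0))],c)
E
```

```text
released 10.4 [462.2 201.3 221.3] [-0.6  0.  -0.7] w 87.4
```

View pics/p2top.png

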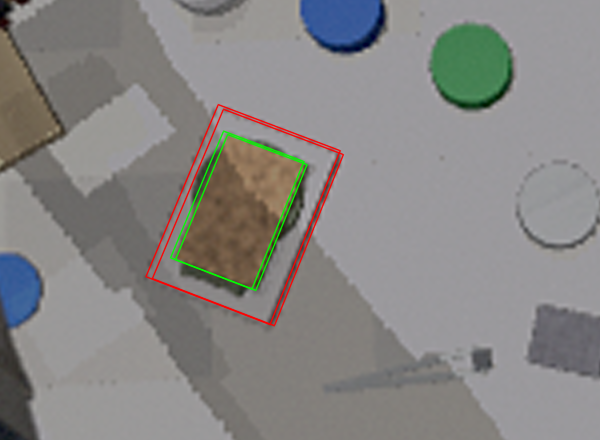

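View pics/p2scene.png

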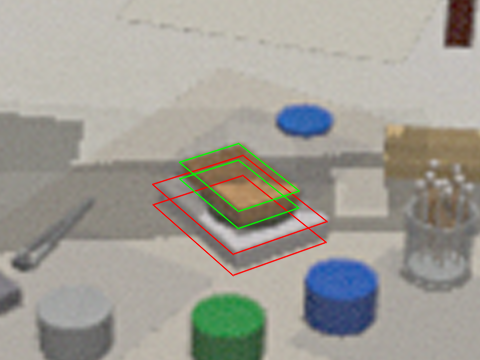

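The cork lies centred within about 2 mm in both views: it matches the green outline at top (238,210) and scene (240,190). Board next.

```bash
python3 - <<'E'
from rel import *
ax=R["axe"][0]+S
pick(R["board"][0]+S,R["board"][1]+np.pi/2,4,220)
place(ax,R["axe"][1]+np.pi/2,49,220)
release()
p=[456,-11,250]; j,q=best(p,np.pi/2); env.reach(p,quat(j)); st("t")
from ov import *
for n,c in(("top",(180,290,120,270)),("scene",(110,200,200,320))):
    im=viewer.camera(n); cv2.imwrite(f"pics/p3{n}raw.png",im)
    overlay(n,im,f"pics/p3{n}.png",[("box",*ax,R["axe"][1],0,(125,90,20),(0,0,255)),("box",*ax,R["axe"][1],45,(110,64,18),(0,255,0))],c)
E
```

```text
q [ 0.58  0.59  1.56 -0.    0.99 -1.51]
down hit=False 12.9 [561.3 378.2  84.9] [-0.1 -0.4  0.5] w 88.0
grip 13.4 [560.9 378.   84.4] [-0.8  0.2  2.6] w 64.1
up 14.3 [560.2 377.4 218.8] [ 1.   0.2 -0. ] w 63.8
q [ 0.39  0.37  1.95 -0.    0.82 -0.77]
above 15.1 [463.4 202.1 219.8] [ 1.   0.8 -0.9] w 63.8
placed hit=True nominal 129.0 16.9 [462.6 201.6 129.3] [0.7 0.4 4.7] w 63.8
released 18.5 [462.2 201.4 238.7] [-0.1  0.7  0.2] w 88.1
t 19.4 [456.1 -10.7 249.6] [ 0.5  0.4 -0.2] w 87.9
```

View pics/p3top.png

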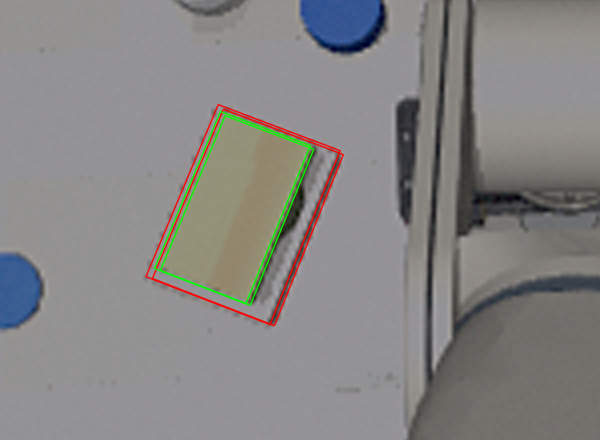

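View pics/p3scene.png

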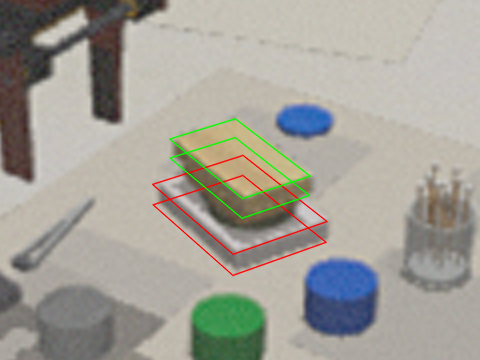

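The board matches its outline in both views. Now the large weight.

```bash
python3 - <<'E'
from rel import *
ax=R["axe"][0]+S
pick(R["large"][:2]+S,np.pi/2,8,230)
place(ax,np.pi/2+.4,71,240,fs=4)
release()
p=[546,-389,250]; j,q=best(p,np.pi/2); env.reach(p,quat(j)); st("t")
from ov import *
o=[("box",*ax,R["axe"][1],0,(125,90,20),(0,0,255)),("cyl",*ax,0,63,(56,35),(0,255,0)),("box",*ax,R["axe"][1],45,(110,64,18),(0,0,255))]
for n,c in(("top",(180,290,120,270)),("scene",(110,200,200,320))):
    im=viewer.camera(n); cv2.imwrite(f"pics/p4{n}raw.png",im)
    overlay(n,im,f"pics/p4{n}.png",o,c)
E
```

```text
q [-0.05  0.29  2.05 -0.    0.8  -1.62]
down hit=False 21.1 [457.9 -10.7  88.5] [-0.5 -0.2  0. ] w 87.5
grip 21.7 [457.5 -10.7  88.1] [-0.5  1.4  4.3] w 55.9
up 22.6 [456.6 -10.7 229. ] [-0.4  0.1 -6.6] w 55.5
q [ 0.39  0.34  1.94 -0.    0.86 -1.58]
above 23.5 [462.1 201.3 239. ] [ 0.1  0.7 -7.1] w 55.7
placed hit=True nominal 151.0 25.2 [462.5 201.5 151.1] [-0.5  0.6  4.7] w 55.7
released 27.0 [462.1 201.4 260.5] [-0.2  0.1 -0.5] w 87.9
t 29.1 [ 546.5 -387.9  250. ] [-0.7 -0.  -0.1] w 87.8
```

View pics/p4top.png

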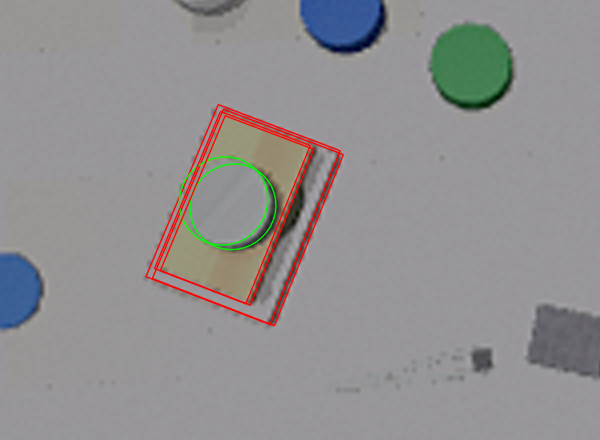

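View pics/p4scene.png

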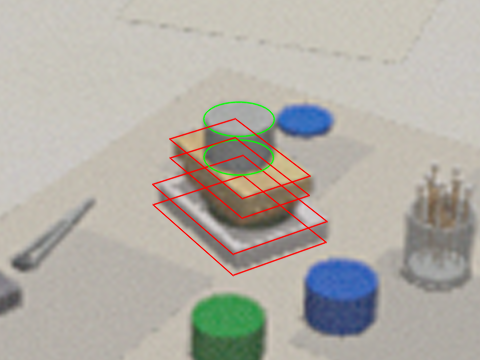

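The large weight stands centred in both views. Last, the small brass weight.

```bash
python3 - <<'E'
from rel import *
ax=R["axe"][0]+S
pick(R["small"][:2]+S,np.pi/2,5,270)
place(ax,np.pi/2+.4,103,270,fs=3)
release(70)
p=[456,-80,300]; j,q=best(p,np.pi/2); env.reach(p,quat(j)); p[1]=-330;p[0]=440;env.reach(p,quat(j)); st("t")
from ov import *
o=[("cyl",*ax,0,98,(36,25),(0,255,0)),("cyl",*ax,0,63,(56,35),(0,0,255)),("box",*ax,R["axe"][1],45,(110,64,18),(0,0,255))]
for n,c in(("top",(180,290,120,270)),("scene",(110,200,200,320))):
    im=viewer.camera(n); cv2.imwrite(f"pics/p5{n}raw.png",im)
    overlay(n,im,f"pics/p5{n}.png",o,c)
E
```

```text
q [-0.64  0.52  1.54 -0.    1.07 -2.21]
down hit=False 31.2 [ 547.4 -388.8   85.8] [-0.4  0.   0.6] w 87.6
grip 32.0 [ 547.  -388.6   85. ] [ 0.7 -0.9 -0.7] w 34.5
up 33.2 [ 546.5 -388.   268.7] [-0.1 -0.4 -2.8] w 34.4
q [ 0.39  0.29  1.92 -0.    0.93 -1.58]
above 35.3 [463.1 201.1 270. ] [-0.3 -0.3 -1.3] w 34.7
placed hit=True nominal 183.0 37.1 [462.6 201.5 182.9] [-0.6 -0.2  4.7] w 34.2
released 38.9 [462.1 201.4 292.2] [ 0.1 -1.2  0.2] w 69.7
t 41.0 [ 440.3 -328.7  299.8] [-0.2  0.3 -0.1] w 69.9
```

View pics/p5top.png

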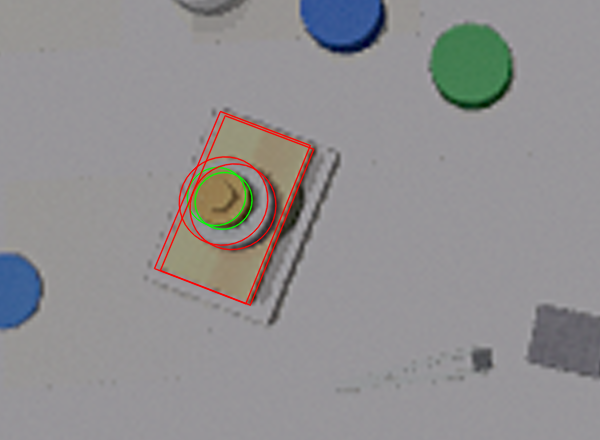

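View pics/p5scene.png

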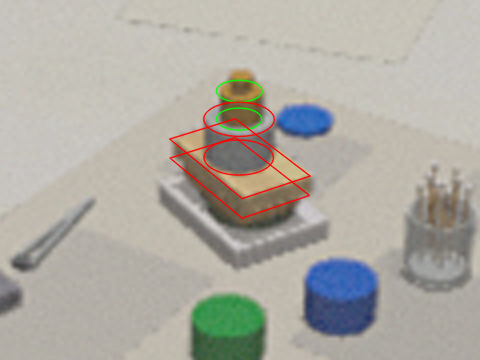

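View pics/p5sceneraw.png

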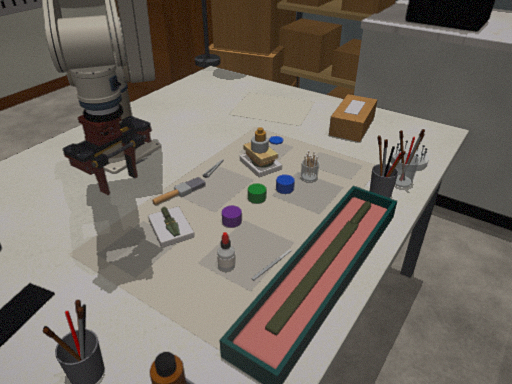

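The brass weight matches its outline at top (222,199), and its body is centred on the steel at scene x≈241 against 240. The bottle and jar are upright, the spear is untouched and the arm is clear. One reading disagrees: the grip width was 34.5 mm where 36 mm was expected. The pictures show no offset, so I hand in.

```bash
python3 - <<'E'
from act import *
env.hold(0.5); print(workorder.sign_off()); st("end")
E
```

```text
the job is handed in; nothing more can be done
None
the job is handed in; nothing more can be done
```

I stacked the cork pad, plywood board, steel weight and brass weight on the axe head in that order and handed the job in at about 41.5 s; sign-off gives no verdict.

- **Placing:** each piece was lowered at 15 mm/s and stopped on light contact, within 0.3 mm of its expected height. Force readings at the stops were under 5 N.
- **Last pictures:** in both camera views each piece matches its predicted outline to about 2–3 mm. The dropper bottle and swab jar are upright. The spearhead shows no sign of being touched, and the arm stands clear of everything.
- **Disagreements:** the two cameras differed by about 3 mm, close to the stated calibration error, so I used a position halfway between them. The gripper read 34.5 mm on the brass weight instead of 36 mm. I did not find out why, and the pictures show no visible offset or tilt.

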